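# Move the hang-on card holder to the fresh crate

## Task

Unhook the metal card holder from the old crate and hang it by its own hook over the label wall of the full crate, card facing outward and its plate between the two upright ribs, pushed straight down until the hook is fully home on the rim. That wall has bulged out by an unknown amount: feel for it with a light touch, ease the holder on gently, do not push the crates out of place, and leave the other things on the bench alone.

Things in the scene. Friction and masses are not known exactly. Their poses are not given: they have to be found in the camera images.
- holder_hook (a point): Grip point: mid hook of the aluminium card holder (0.12-0.2 kg). Axes: x outward, from inner leg to card; y along width; z up. Hook 50 mm wide (y), 14 mm thick (x: width to grip from above). Bridge underside (rests on the rim) is 10 mm above it, bridge top 13 mm. Back plate 120 wide, 3 thick, inner face 4 mm outward, reaching 75 mm below; inner leg's inner face 4 mm inward, ending 20 mm below.
- holder_card (a point): Middle of the white card on the holder's front, 43 mm below and 8.5 mm outward of holder_hook; same axes. The holder's sheet is spoilt if pushed on a crate with over 30 N (45 N with its own clamping counted in).
- holder: The card holder; origin at the middle of the bridge's underside, over the rim's middle line when hung; axes as holder_hook. The gap between plate and leg is 8 mm. A spring tongue in the gap, 11 to 25 mm below the bridge, clamps the rim to the plate with about 5 N: the holder will not sink home by its own weight but takes up to about 15 N of push (and of pull to take it off).
- full_crate_rim (a point): Top of the full crate's rim, mid label wall, where that wall would be if straight. Axes: x outward through the wall, y along the rim, z up. Wall 6 mm thick, top flat. It has bulged outward, upright along its whole length, 0 to 15 mm (unknown; not in this reading; height is true) and is firm. Two upright ribs outside it, 6 mm proud, from 14 mm below the rim; 126 mm free between, centred here.
- full_crate: The full crate: grey plastic, 300 (y) x 200 (x) x 120 mm, three label rolls lying along the wall opposite the label wall, none within 80 mm of the label wall; loose on the bench, 2.2 kg: 15 N or so shifts it, and over 12 N from the holder before its hook is over the rim counts as rough. Corner posts of the label wall stand out 18 mm. Origin mid underside; full_crate_rim is 97 mm along x, 120 up.
- old_crate_rim (a point): Rim top, mid label wall, of the old crate: the same make and size, holding two leftover rolls, its label wall straight. The holder hangs on it at the start, between its ribs. Axes as full_crate_rim.
- old_crate: The old crate as a whole, 3 kg, loose on the bench; origin mid underside.
- label_roll: Bystander: label roll lying flat, 100 mm diameter, 60 mm high; origin at the middle of its underside.
- stapler: Bystander: black desk stapler, 150 mm long (y), 45 mm wide, 44 mm high; origin at the middle of its underside.
- sanitiser: Bystander: white bottle, 70 mm diameter, 140 mm high; origin at the middle of its underside.
Not all that is in view belongs to the job. Of the things that look like the holder, the smallest one is meant.

How it is judged:
By the outcome, as a careful person would: the job done as asked, in the order asked, and still so for the second after the job is handed in, with the robot touching nothing.
It also fails if it takes over 56 s, if anything falls off the work surface, if the arm or the gripper's body presses on something with over 40 N, if the wrist force passes 120 N, or if a joint passes its speed limit or range.

## Robot

A 6-joint arm with a two-finger parallel gripper is mounted at the origin on the work surface. World frame = base frame: x ahead of the robot, y to its left, z up, the work surface at z = 0. Lengths are in m, angles in rad, forces in N, time in s.
With the tool pointing down it reaches from about 0.375 to 0.9 m from the base axis. Payload 3.1 kg.
Tool frame: the origin (TCP) lies where the fingers leave the gripper's body, on its centre line; the fingertips stand 73 mm ahead of it and the grasp point (between the pads) lies 54 mm ahead of it; z points along the fingers, y is the line along which they close (so a half turn about z gives the same grasp; the last joint's range is limited). The gripper opens to 85 mm and grips with 20 to 120 N. Pads are 22 mm wide; open, the fingers measure 114 mm over their backs; the gripper's body (76 mm by 85 mm) begins 54 mm behind the grasp point. The pads swing forward as they close: fully open they stand 13 mm farther back than shut.
Start: joints at [1.05, 0.527, 1.433, -0, 1.181, -0.178], TCP at [0.21, 0.589, 0.304] pointing down, gripper open.
Joint ranges: [-3.08, 3.08], [-0.75, 2.2], [0.22, 2.44], [-1.43, 4.57], [0, 2.65], [-2.85, 2.85]. Speed limits (rad/s): [2.79, 2.79, 3.14, 3.14, 3.14, 3.14].

## Interface

Orientations are given as a unit quaternion [x, y, z, w].
In Python, from station import manip gives the robot as it stands.
- The arm moves only by the shell command python3 -m crank 'ROWS' [FORCE]. ROWS is JSON, a list of rows, each an object with "dp": the shift along the tool's x, y, z normalised to -1 to 1, where 1 is 50 cm, a list of three; "delta_rot": the turn, a rotation vector about the tool's x, y, z normalised to -1 to 1, where 1 is 2 pi rad, a list of three; "fingers": the opening, from -1 (shut) to 1 (fully open). A call has 1 to 12 rows; each row shifts and turns the commanded pose from where the row before left it, along the tool's axes as they then stand; what a row does not reach is not made up. A row lasts 1/12 s, in which the tool goes at most 41.7 mm and 7.16 degrees, less where a joint would pass 70% of its speed; a pose out of reach is approached as far as the arm can. A call with a number of a shift or a turn outside -1 to 1 is refused whole. A call with a gripper value outside its range is refused whole. The fingers move at their own pace and stop on an object; FORCE is the grip in N (left out, the last holds). Time passes only in rows, so rows that do not move let the fingers close. It gives the time, the measured TCP pose, the force, the opening and the grip force at its end, in the units of the state.
- manip.sense(): the state, without advancing time (a new reading comes with each control period).
- manip.snapshot(name): name is "scene" or "top" or "wrist"; returns (picture, depth): 384x512x3 uint8, red, green, blue; 384x512 float32, m along the optical axis (not along the pixel's ray), 0 where there is no reading.
- manip.camera_model(name): a dict with "fx", "fy", "cx", "cy" (pixels), "origin" and "attitude" of the camera in the world. Camera axes: x right, y up, looking along -z (the intrinsics and any distortion apply to the point x, -y, -z); pixel columns grow to the right and rows downward; lengths in m; the calibration is good to about 2 mm. A picture is of the moment at which its call begins: read the wrist's pose just before it. camera_model takes no time and is no camera call; for the wrist camera it gives the pose at the moment of the call.
- manip.sign_off(): hands the job in; it is judged then, once.
The state is a dict: "t": time; "q": joint angles; "qd": joint speeds; "tau": joint torques, N m; "tcp_pos": TCP position; "tool_rot": TCP orientation; "force": force on the tool from outside, world axes, zero at the start; "ft_torque": the same for the moment, N m; "finger_gap": opening from 0.0 (shut) to 1.0 (fully open); "gripper_force": force on a finger pad.
Only numpy, scipy, OpenCV 4.12 (cv2) and the standard library are available. Lean on these libraries where they do the work, as an engineer would, in place of code of your own. Each camera call takes 0.05 s, during which the arm holds its last target. There are 200 camera calls.

## Working session

There is one attempt and no reset: what is moved stays moved. The work goes in short steps, Python scripts to look and compute and a shell command to move; the robot and the scene stay as the last step left them, time stands still between calls to the robot, and variables do not carry over. Pictures are saved under pics/ and viewed, at most 10 in all, crops included, and the job is handed in when it is done.

```bash
mkdir -p pics; ls; cat > h.py <<'E'
import numpy as np,cv2
from station import manip
from scipy.spatial.transform import Rotation as R
def cam(n):
    c=manip.camera_model(n); a=np.array(c['attitude'],float)
    M=R.from_quat(a).as_matrix() if a.size==4 else a.reshape(3,3)
    return c,M
def snap(n,f):
    c,M=cam(n); p,d=manip.snapshot(n); cv2.imwrite('pics/%s.png'%f,p[:,:,::-1]); np.savez('pics/%s.npz'%f,p=p,d=d,M=M,o=np.array(c['origin']),k=[c['fx'],c['fy'],c['cx'],c['cy']])
    return c
def ray(f,u,v):
    z=np.load('pics/%s.npz'%f); fx,fy,cx,cy=z['k']
    return z['o'],z['M']@np.array([(u-cx)/fx,-(v-cy)/fy,-1.])
def px(f,u,v):
    o,r=ray(f,u,v); d=np.load('pics/%s.npz'%f)['d'][int(round(v)),int(round(u))]
    return o+r*d
def atz(f,u,v,zz):
    o,r=ray(f,u,v); return o+r*(zz-o[2])/r[2]
def tri(a,b):
    A=[];B=[]
    P=[ray(*a),ray(*b)]
    S=0;T=0
    for o,r in P:
        r=r/np.linalg.norm(r);Q=np.eye(3)-np.outer(r,r);S=S+Q;T=T+Q@o
    x=np.linalg.solve(S,T); return x,[np.linalg.norm((np.eye(3)-np.outer(r,r)/(r@r))@(x-o)) for o,r in P]
E
python3 - <<'E'
from h import *
for n in('scene','top'): print(snap(n,n+'0'))
print(manip.sense())
a=cv2.imread('pics/scene0.png');b=cv2.imread('pics/top0.png')
E
```

```text
pics
{'fx': 444.73391849689733, 'fy': 444.73391849689733, 'cx': 255.30224159601508, 'cy': 185.95587426475834, 'origin': array([ 1.11029168, -0.3701523 ,  0.96208972]), 'attitude': array([0.31062636, 0.12309835, 0.36785476, 0.86777931])}
{'fx': 398.21705781666077, 'fy': 398.21705781666077, 'cx': 253.459687643474, 'cy': 188.42755590038655, 'origin': array([0.35719368, 0.15373733, 1.36677099]), 'attitude': array([-0.0694955 ,  0.0741604 ,  0.7403003 , -0.66454952])}
{'t': 0.1, 'q': array([ 1.04953125e+00,  5.28395749e-01,  1.43376483e+00,  1.70254415e-05,
        1.18139314e+00, -1.78496331e-01]), 'qd': array([ 0.0008886 ,  0.00041875, -0.0005803 , -0.00063837,  0.00119621,
        0.00072746]), 'tau': array([-5.65889077e-04, -4.43303311e+01, -1.78586107e+01, -2.60711595e-04,
        3.89125751e-03,  1.51271644e-05]), 'tcp_pos': array([0.20977588, 0.58821733, 0.30302045]), 'tool_rot': array([ 1.70549711e-01,  9.85348585e-01, -9.18423604e-04, -3.43506587e-04]), 'force': array([ 0.77220566, -0.27011743,  0.01834597]), 'ft_torque': array([-0.02730584, -0.0264993 , -0.0131714 ]), 'gripper_force': 0.0, 'finger_gap': 0.9999995584943153}
```

View pics/scene0.png

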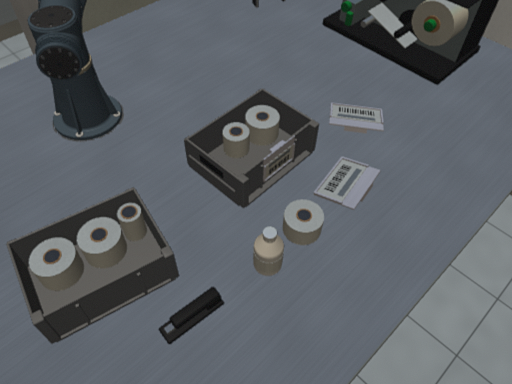

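View pics/top0.png

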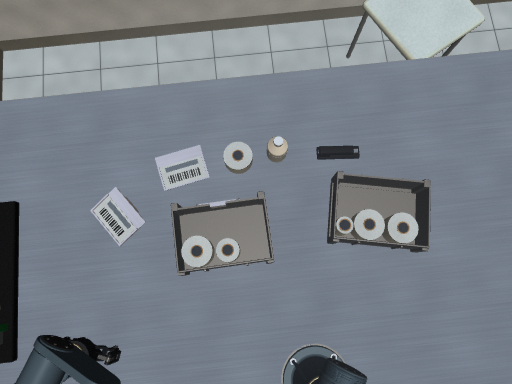

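The holder hangs on the old crate's +x wall at about (278,160) in scene and (217,205) in top. The full crate's label wall also faces +x, at about (380,180) in top. I'll enlarge both.

```bash
python3 - <<'E'
from h import *
a=cv2.imread('pics/scene0.png');b=cv2.imread('pics/top0.png')
r=lambda i,x,y,w,h,s:cv2.resize(i[y:y+h,x:x+w],(w*s,h*s),interpolation=cv2.INTER_CUBIC)
A=np.vstack([r(b,165,185,115,50,7)[:,:800],r(b,322,165,115,35,7)[:,:800]]);cv2.imwrite('pics/ca.png',A)
B=np.hstack([r(a,230,120,95,90,4),r(a,30,220,105*1,90,4)]);B=np.hstack([r(a,230,120,60+35,100,4),r(a,35,235,100,100,4)]);
C=np.hstack([r(a,230,120,95,100,4),r(a,90,235,100,100,4)]);cv2.imwrite('pics/cb.png',np.vstack([B,r(a,30,235,160,50,4)[:,:0].reshape(200,0,3) if 0 else C[:200]*0+cv2.resize(r(a,35,235,150,100,5),(780,500))[:200]]))
cv2.imwrite('pics/cb.png',r(a,35,235,155,100,5))
for n in('top0',):
  for u,v in[(217,204),(200,207),(235,202),(180,207),(260,198),(340,180),(380,180),(420,182),(335,178),(428,181),(335,176),(428,180)]:print(u,v,px(n,u,v).round(3),atz(n,u,v,.12).round(3))
E
```

```text
217 204 [0.574 0.251 0.131] [0.576 0.252 0.12 ]
200 207 [0.574 0.308 0.107] [0.572 0.306 0.12 ]
235 202 [0.577 0.195 0.113] [0.576 0.195 0.12 ]
180 207 [0.588 0.378 0.072] [0.579 0.369 0.12 ]
260 198 [0.581 0.114 0.118] [0.581 0.114 0.12 ]
340 180 [ 0.616 -0.153  0.098] [ 0.611 -0.147  0.12 ]
380 180 [ 0.601 -0.282  0.099] [ 0.597 -0.275  0.12 ]
420 182 [ 0.577 -0.4    0.122] [ 0.577 -0.401  0.12 ]
335 178 [ 0.625 -0.139  0.092] [ 0.619 -0.132  0.12 ]
428 181 [ 0.578 -0.428  0.118] [ 0.577 -0.427  0.12 ]
335 176 [ 0.632 -0.14   0.092] [ 0.626 -0.133  0.12 ]
428 180 [ 0.58  -0.426  0.123] [ 0.581 -0.428  0.12 ]
```

View pics/ca.png

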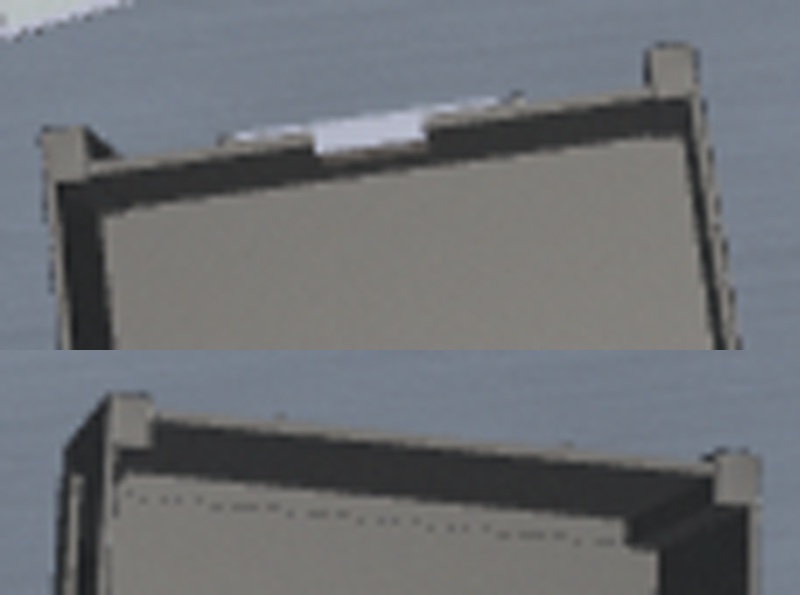

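View pics/cb.png

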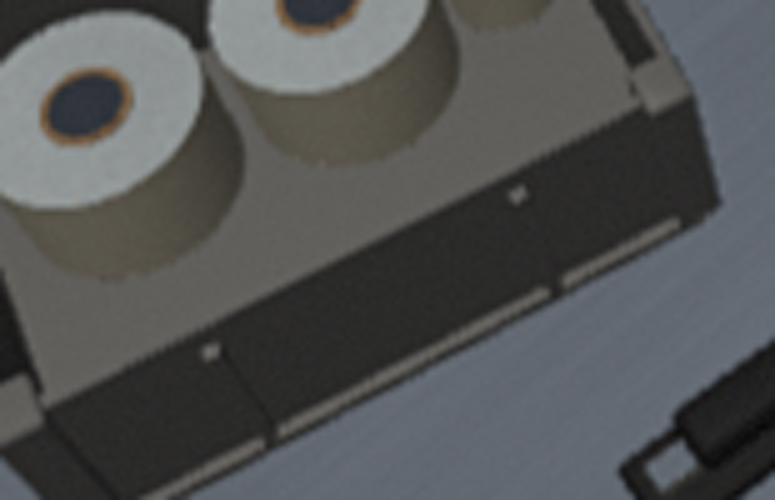

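The top crop shows the bridge at x 315–427 (u 210–226, v≈203.7). The full crate's rib tops are at top (362,174.4) and (403,178.6), and at scene (138.4,273.8) and (77.2,305.4).

```bash
python3 - <<'E'
from h import *
s=lambda x,y,f=5:(35+x/5,235+y/5)
for t,c in[((362,174.4),(138.4,273.8)),((403,178.6),(77.2,305.4))]:
    print('rib',tri(('top0',*t),('scene0',*c)))
T=lambda x,y,x0,y0:(x0+x/7,y0+y/7)
P=lambda x,y,x0,y0:atz('top0',*T(x,y,x0,y0),.12).round(4)
o=[P(90,170,165,185),P(650,92,165,185)];f=[P(160,417-350,322,165),P(710,467-350,322,165)]
print('old rim outer',o,'full',f)
for a in(o,f): d=a[1]-a[0];print('yaw normal deg',np.degrees(np.arctan2(-d[0]*-1,-d[1])))
for q in[(315,146),(427,132),(315,135),(427,118)]: print('bridge',atz('top0',*T(*q,165,185),.123).round(4))
c,M=cam('wrist');s=manip.sense();Rt=R.from_quat(s['tool_rot']).as_matrix()
print(c['fx'],'cam in tool',Rt.T@(c['origin']-s['tcp_pos']));print((Rt.T@M).round(3))
E
```

```text
rib (array([ 0.62431699, -0.22412922,  0.10793265]), [np.float64(4.321948508030707e-05), np.float64(4.321948508038707e-05)])
rib (array([ 0.59657754, -0.35404321,  0.10637518]), [np.float64(0.0002851976779006188), np.float64(0.0002851976779005975)])
old rim outer [array([0.5725, 0.3767, 0.12  ]), array([0.5808, 0.121 , 0.12  ])] full [array([ 0.6272, -0.1656,  0.12  ]), array([ 0.5767, -0.4119,  0.12  ])]
yaw normal deg 1.8591632900624557
yaw normal deg -11.587023787223163
bridge [0.5719 0.2742 0.123 ]
bridge [0.5729 0.2233 0.123 ]
bridge [0.577  0.2738 0.123 ]
bridge [0.5793 0.2227 0.123 ]
310.3397829183861 cam in tool [ 0.08115092  0.00075243 -0.07019613]
[[ 0.001  0.948  0.318]
 [ 1.    -0.001 -0.001]
 [-0.     0.318 -0.948]]
```

```bash
python3 -m crank '[{"dp":[0,0,0],"delta_rot":[0,0,0.019],"fingers":1},{"dp":[0,0,0],"delta_rot":[0,0,0.019],"fingers":1},{"dp":[0,0,0],"delta_rot":[0,0,0.019],"fingers":1},{"dp":[0,0,0],"delta_rot":[0,0,0.019],"fingers":1},{"dp":[0,0,0],"delta_rot":[0,0,0.019],"fingers":1},{"dp":[0,0,0],"delta_rot":[0,0,0.019],"fingers":1},{"dp":[0,0,0],"delta_rot":[0,0,0.019],"fingers":1},{"dp":[0,0,0],"delta_rot":[0,0,0.019],"fingers":1},{"dp":[0,0,0],"delta_rot":[0,0,0.019],"fingers":1},{"dp":[0,0,0],"delta_rot":[0,0,0.019],"fingers":1}]'
python3 -m crank '[{"dp":[-0.05,0.05,0],"delta_rot":[0,0,0],"fingers":1},{"dp":[-0.05,0.05,0],"delta_rot":[0,0,0],"fingers":1},{"dp":[-0.05,0.05,0],"delta_rot":[0,0,0],"fingers":1},{"dp":[-0.05,0.05,0],"delta_rot":[0,0,0],"fingers":1},{"dp":[-0.05,0.05,0],"delta_rot":[0,0,0],"fingers":1},{"dp":[-0.05,0.05,0],"delta_rot":[0,0,0],"fingers":1},{"dp":[-0.05,0.05,0],"delta_rot":[0,0,0],"fingers":1},{"dp":[-0.05,0.05,0],"delta_rot":[0,0,0],"fingers":1},{"dp":[-0.05,0.05,0],"delta_rot":[0,0,0],"fingers":1},{"dp":[-0.05,0.05,0],"delta_rot":[0,0,0],"fingers":1},{"dp":[-0.05,0.05,0],"delta_rot":[0,0,0],"fingers":1},{"dp":[-0.05,0.05,0],"delta_rot":[0,0,0],"fingers":1}]'
```

```text
t: 0.93
tcp_pos: [0.2099, 0.5883, 0.3033]
tool_rot: [0.697, 0.717, -0.001, 0.0]
force: [-0.6, 0.8, 0.3]
finger_gap: 0.997
gripper_force: 0.0
t: 1.93
tcp_pos: [0.521, 0.2976, 0.3035]
tool_rot: [0.695, 0.719, -0.0, -0.0]
force: [0.5, 0.1, -0.4]
finger_gap: 1.001
gripper_force: 0.0
```

```bash
python3 - <<'E'
from h import *
snap('wrist','w1');a=cv2.imread('pics/w1.png');cv2.imwrite('pics/w1v.png',cv2.resize(a,(800,600),interpolation=cv2.INTER_CUBIC));print(manip.sense()['tcp_pos'],manip.sense()['tool_rot'],manip.sense()['t'])
E
```

```text
[0.52672295 0.2932924  0.30368195] [0.69644964 0.71759835 0.00077305 0.00314799] 1.9833
```

View pics/w1v.png

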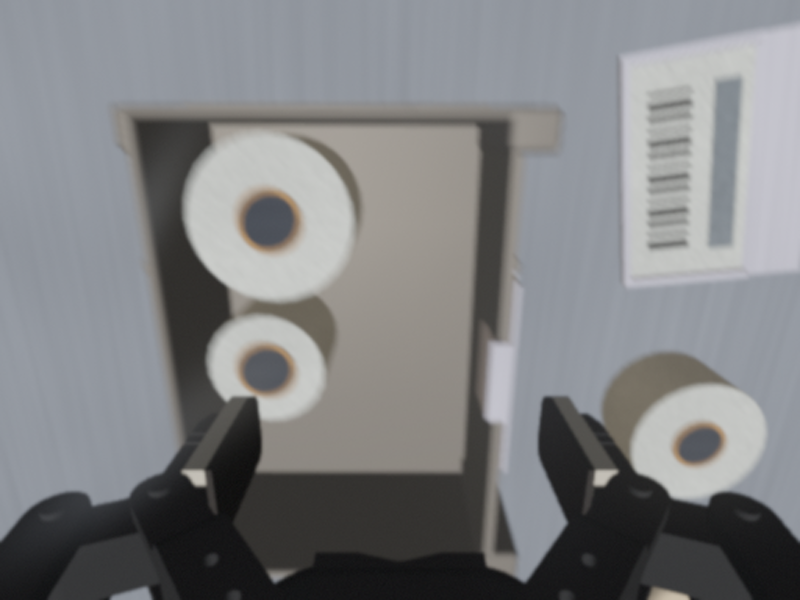

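The wrist shot shows the bridge between fingers at about x 487–513, y 342–422 (enlarged), but it was blurred by motion. I'll go to the hover and look again while still.

```bash
python3 -m crank '[{"dp":[-0.031,0.032,0.029],"delta_rot":[0,0,0],"fingers":0.2},{"dp":[-0.031,0.032,0.029],"delta_rot":[0,0,0],"fingers":0.2},{"dp":[-0.031,0.032,0.029],"delta_rot":[0,0,0],"fingers":0.2},{"dp":[0,0,0],"delta_rot":[0,0,0],"fingers":0.2},{"dp":[0,0,0],"delta_rot":[0,0,0],"fingers":0.2},{"dp":[0,0,0],"delta_rot":[0,0,0],"fingers":0.2},{"dp":[0,0,0],"delta_rot":[0,0,0],"fingers":0.2}]'
python3 - <<'E'
from h import *
snap('wrist','w2');a=cv2.imread('pics/w2.png');cv2.imwrite('pics/w2v.png',cv2.resize(a[120:384,140:490],(800,603),interpolation=cv2.INTER_CUBIC)[:600]);s=manip.sense();print(s['tcp_pos'],s['tool_rot'],s['force'])
E
```

```text
t: 2.57
tcp_pos: [0.569, 0.2551, 0.261]
tool_rot: [0.695, 0.719, 0.0, -0.0]
force: [0.4, 0.7, -0.5]
finger_gap: 0.603
gripper_force: 0.0
[0.56905016 0.25523836 0.26121894] [6.94427456e-01 7.19562580e-01 4.30645045e-04 1.25429953e-04] [ 0.03915786 -0.75096053 -0.51002247]
```

View pics/w2v.png

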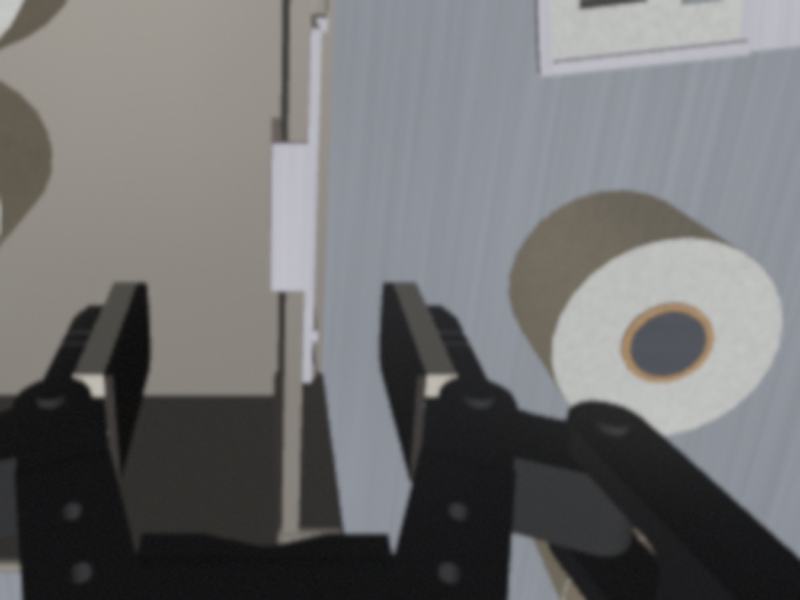

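The holder's bridge is at crop (272–310, 143–291), i.e. full-frame u 259–275.6, v 182.6–247.3. It runs parallel to the image's vertical, and the fingers sit slightly inboard of it.

```bash
python3 - <<'E'
from h import *
k=800/350
C=[(272,143),(310,143),(272,291),(309,291)]
P=[atz('w2',140+a/k,120+b/k,.123) for a,b in C]
for p in P: print(p.round(4))
m=np.mean(P,0);print('mid',m)
d=(P[0]+P[1]-P[2]-P[3])/2;print('len',np.linalg.norm(d),'normal yaw',np.degrees(np.arctan2(-d[0],d[1])))
print(tri(('w2',140+290.7/k,120+217/k),('top0',165+371/7,185+135/7)))
s=manip.sense();Rt=R.from_quat(s['tool_rot']).as_matrix()
print('yaw tool y',np.degrees(np.arctan2(Rt[1,1],Rt[0,1])),'shift tool',Rt.T@(np.array([m[0],m[1],.164])-s['tcp_pos']))
E
```

```text
[0.5718 0.276  0.123 ]
[0.5834 0.2764 0.123 ]
[0.5738 0.2254 0.123 ]
[0.586  0.2259 0.123 ]
mid [0.57874549 0.25093511 0.123     ]
len 0.05064616892647465 normal yaw 2.585530032975124
(array([0.57744969, 0.24889088, 0.11454572]), [np.float64(0.0017752652278759194), np.float64(0.001775265227875925)])
yaw tool y 2.036758522533768 shift tool [-0.00468571  0.00945908  0.09722454]
```

```bash
python3 -m crank '[{"dp":[-0.0094,0.019,0.01],"delta_rot":[0,0,0.0007],"fingers":0.2},{"dp":[0,0,0.036],"delta_rot":[0,0,0],"fingers":0.2},{"dp":[0,0,0.036],"delta_rot":[0,0,0],"fingers":0},{"dp":[0,0,0.036],"delta_rot":[0,0,0],"fingers":-0.2},{"dp":[0,0,0.036],"delta_rot":[0,0,0],"fingers":-0.3},{"dp":[0,0,0.036],"delta_rot":[0,0,0],"fingers":-0.3},{"dp":[0,0,0.004],"delta_rot":[0,0,0],"fingers":-0.3},{"dp":[0,0,0],"delta_rot":[0,0,0],"fingers":-0.3},{"dp":[0,0,0],"delta_rot":[0,0,0],"fingers":-0.3},{"dp":[0,0,0],"delta_rot":[0,0,0],"fingers":-0.3}]' 20
python3 - <<'E'
from h import *
snap('wrist','w3');a=cv2.imread('pics/w3.png');cv2.imwrite('pics/w3v.png',cv2.resize(a[120:384,100:450],(800,603),interpolation=cv2.INTER_CUBIC)[:600])
E
```

```text
t: 3.45
tcp_pos: [0.5803, 0.2502, 0.1648]
tool_rot: [0.696, 0.718, 0.001, 0.001]
force: [0.5, 0.5, -0.3]
finger_gap: 0.356
gripper_force: 0.0
```

View pics/w3v.png

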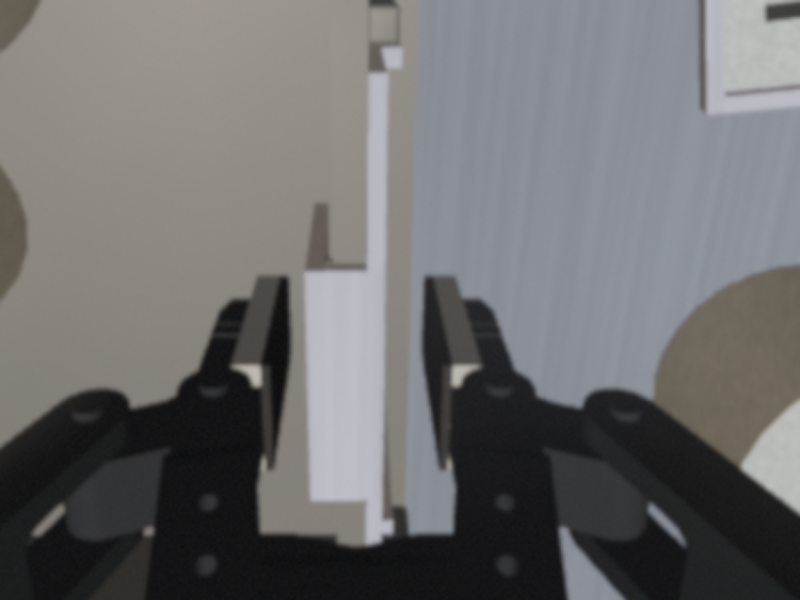

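The holder is centred between the pads but about 2 mm inward of their middle. Bridge spans crop x 307–385 against pads at 289–425, with ends at y 268 and 500. I'll shift 2 mm and close.

```bash
python3 - <<'E'
from h import *
k=800/350
s=manip.sense();Rt=R.from_quat(s['tool_rot']).as_matrix()
for q in[(307,268),(367,268),(310,500),(383,500)]: print((Rt.T@(atz('w3',100+q[0]/k,120+q[1]/k,.123)-s['tcp_pos'])).round(4))
E
python3 -m crank '[{"dp":[0,-0.004,0],"delta_rot":[0,0,0],"fingers":-0.3},{"dp":[0,0,0],"delta_rot":[0,0,0],"fingers":-0.8},{"dp":[0,0,0],"delta_rot":[0,0,0],"fingers":-1},{"dp":[0,0,0],"delta_rot":[0,0,0],"fingers":-1},{"dp":[0,0,0],"delta_rot":[0,0,0],"fingers":-1},{"dp":[0,0,0],"delta_rot":[0,0,0],"fingers":-1}]' 20
python3 -m crank '[{"dp":[0,0,0],"delta_rot":[0,0,0],"fingers":-1},{"dp":[0,0,0],"delta_rot":[0,0,0],"fingers":-1},{"dp":[0,0,0],"delta_rot":[0,0,0],"fingers":-1}]' 60
```

```text
[ 0.0264 -0.0075  0.0419]
[0.0264 0.0029 0.0419]
[-0.0242 -0.008   0.0419]
[-0.0243  0.0064  0.0419]
t: 4.0
tcp_pos: [0.5783, 0.2499, 0.1644]
tool_rot: [0.696, 0.718, 0.001, 0.001]
force: [1.2, -0.5, 5.4]
finger_gap: 0.162
gripper_force: 27.6
t: 4.25
tcp_pos: [0.5783, 0.2499, 0.1644]
tool_rot: [0.696, 0.718, 0.001, 0.001]
force: [1.5, -1.3, 6.5]
finger_gap: 0.156
gripper_force: 60.7
```

```bash
python3 -m crank '[{"dp":[0,0,-0.004],"delta_rot":[0,0,0],"fingers":-1},{"dp":[0,0,-0.008],"delta_rot":[0,0,0],"fingers":-1},{"dp":[0,0,-0.008],"delta_rot":[0,0,0],"fingers":-1},{"dp":[0,0,-0.008],"delta_rot":[0,0,0],"fingers":-1},{"dp":[0,0,-0.008],"delta_rot":[0,0,0],"fingers":-1},{"dp":[0,0,-0.008],"delta_rot":[0,0,0],"fingers":-1},{"dp":[0,0,-0.008],"delta_rot":[0,0,0],"fingers":-1},{"dp":[0,0,-0.012],"delta_rot":[0,0,0],"fingers":-1}]'
python3 -m crank '[{"dp":[0,0,-0.04],"delta_rot":[0,0,0],"fingers":-1},{"dp":[0,0,-0.06],"delta_rot":[0,0,0],"fingers":-1},{"dp":[0,0,-0.06],"delta_rot":[0,0,0],"fingers":-1},{"dp":[0,0,-0.02],"delta_rot":[0,0,0],"fingers":-1},{"dp":[0,0,0],"delta_rot":[0,0,0],"fingers":-1},{"dp":[0,0,0],"delta_rot":[0,0,0],"fingers":-1}]'
```

```text
t: 4.92
tcp_pos: [0.5782, 0.2496, 0.194]
tool_rot: [0.697, 0.718, 0.0, 0.001]
force: [5.1, 0.9, -5.4]
finger_gap: 0.152
gripper_force: 59.6
t: 5.42
tcp_pos: [0.5761, 0.2496, 0.2843]
tool_rot: [0.696, 0.718, -0.001, -0.001]
force: [-0.4, 0.6, -2.0]
finger_gap: 0.153
gripper_force: 60.6
```

```bash
python3 -m crank '[{"dp":[-0.04,0.0068,0],"delta_rot":[0,0,0],"fingers":-1},{"dp":[-0.078,0.0068,0],"delta_rot":[0,0,0],"fingers":-1},{"dp":[-0.078,0.0068,0],"delta_rot":[0,0,0],"fingers":-1},{"dp":[-0.078,0.0068,0],"delta_rot":[0,0,0],"fingers":-1},{"dp":[-0.078,0.0068,0],"delta_rot":[0,0,0],"fingers":-1},{"dp":[-0.078,0.0068,0],"delta_rot":[0,0,0],"fingers":-1},{"dp":[-0.078,0.0068,0],"delta_rot":[0,0,0],"fingers":-1},{"dp":[-0.078,0.0068,0],"delta_rot":[0,0,0],"fingers":-1},{"dp":[-0.078,0.0068,0],"delta_rot":[0,0,0],"fingers":-1},{"dp":[-0.078,0.0068,0],"delta_rot":[0,0,0],"fingers":-1},{"dp":[-0.078,0.0068,0],"delta_rot":[0,0,0],"fingers":-1},{"dp":[-0.078,0.0068,0],"delta_rot":[0,0,0],"fingers":-1}]'
python3 -m crank '[{"dp":[-0.078,0.0068,0],"delta_rot":[0,0,0],"fingers":-1},{"dp":[-0.078,0.0068,0],"delta_rot":[0,0,0],"fingers":-1},{"dp":[-0.038,0,0],"delta_rot":[0,0,0],"fingers":-1},{"dp":[0,0,0],"delta_rot":[0,0,0.01],"fingers":-1},{"dp":[0,0,0],"delta_rot":[0,0,0.01],"fingers":-1},{"dp":[0,0,0],"delta_rot":[0,0,0.01],"fingers":-1},{"dp":[0,0,0],"delta_rot":[0,0,0.01],"fingers":-1},{"dp":[0,0,0],"delta_rot":[0,0,0],"fingers":-1},{"dp":[0,0,0],"delta_rot":[0,0,0],"fingers":-1},{"dp":[0,0,0],"delta_rot":[0,0,0],"fingers":-1}]'
python3 - <<'E'
from h import *
snap('wrist','w4');a=cv2.imread('pics/w4.png');cv2.imwrite('pics/w4v.png',cv2.resize(a,(800,600),interpolation=cv2.INTER_CUBIC))
s=manip.sense();Rt=R.from_quat(s['tool_rot']).as_matrix();print(s['tcp_pos'],Rt.round(4),s['force'])
E
```

```text
t: 6.42
tcp_pos: [0.6298, -0.1989, 0.2818]
tool_rot: [0.697, 0.717, -0.001, -0.003]
force: [1.1, -0.5, -1.3]
finger_gap: 0.159
gripper_force: 60.6
t: 7.25
tcp_pos: [0.6406, -0.2938, 0.2837]
tool_rot: [0.78, 0.625, -0.0, -0.002]
force: [0.5, -0.2, -1.0]
finger_gap: 0.152
gripper_force: 60.4
[ 0.64082099 -0.29395778  0.28424285] [[ 2.184e-01  9.759e-01 -1.900e-03]
 [ 9.759e-01 -2.184e-01  1.400e-03]
 [ 9.000e-04 -2.100e-03 -1.000e+00]] [ 0.2271459  -0.08334888 -3.38239196]
```

View pics/w4v.png

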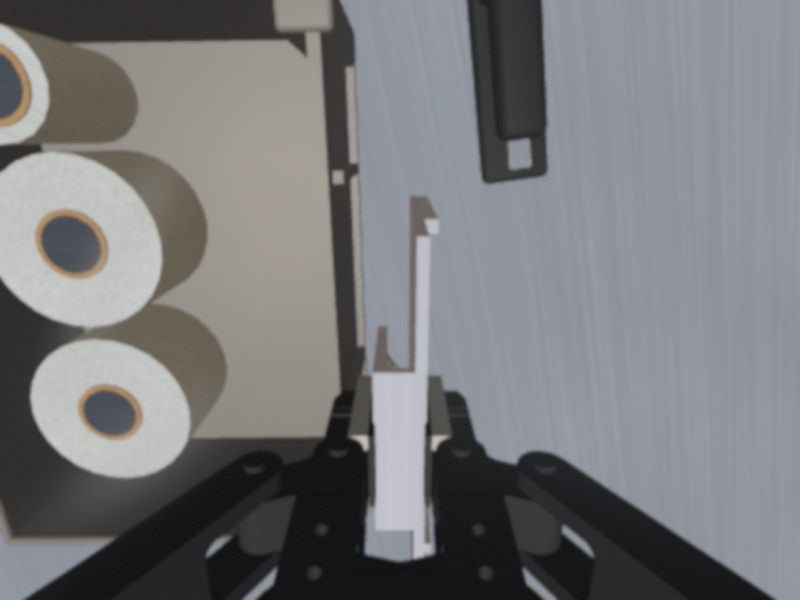

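The holder is held square: bridge at big-px (373–414, 372–529). A rib top is at (338,177), and the rim's outer edge runs from (322,35) to about (339,340).

```bash
python3 - <<'E'
from h import *
k=1.5625
z=np.load('pics/w4.npz');g=cv2.cvtColor(z['p'],cv2.COLOR_RGB2GRAY).astype(float)
# rim outer edge: steepest bright->dark transition per row
pts=[]
for v in range(28,215,3):
    if 100<v<125: continue
    r=cv2.GaussianBlur(g,(3,3),0)[v,195:224];d=np.diff(r);i=d.argmin()
    if d[i]<-8:
        w=-np.minimum(d[max(0,i-2):i+3],0);pts.append((195.5+(w@np.arange(max(0,i-2),max(0,i-2)+len(w)))/w.sum(),v))
W=np.array([atz('w4',u,v,.12) for u,v in pts]);A=np.c_[W[:,1],np.ones(len(W))]
for _ in range(3):
    c=np.linalg.lstsq(A,W[:,0],rcond=None)[0];e=W[:,0]-A@c;kk=abs(e)<.0015;A=A[kk];W=W[kk]
print(len(pts),len(W),'x=%.4f y+%.4f'%tuple(c),'yaw',-np.degrees(np.arctan(c[0])),'rms',e.std(),W[0],W[-1])
rib=atz('w4',338/k,177/k,.106);print('rib',rib,tri(('w4',338/k,177/k),('top0',362,174.4)),tri(('w4',338/k,177/k),('scene0',138.4,273.8)))
m=np.array([.6104,-.2891]);print('rim x at y=-.2891',c@[-.2891,1])
s=manip.sense();Rt=R.from_quat(s['tool_rot']).as_matrix()
for q in[(373,373),(414,371),(376,529),(413,530)]: print((Rt.T@(atz('w4',q[0]/k,q[1]/k,s['tcp_pos'][2]-.0415)-s['tcp_pos'])).round(4))
E
```

```text
55 55 x=0.2092 y+0.6692 yaw -11.814941827236478 rms 3.968163166186543e-05 [ 0.63416822 -0.16718944  0.12      ] [ 0.60648669 -0.2996169   0.12      ]
rib [ 0.62553526 -0.22346293  0.106     ] (array([ 0.62512122, -0.224028  ,  0.10616724]), [np.float64(0.0007148353648451441), np.float64(0.0007148353648449204)]) (array([ 0.62577066, -0.22391564,  0.10995255]), [np.float64(0.0006757850382273421), np.float64(0.0006757850382272094)])
rim x at y=-.2891 0.6087188551594662
[ 0.0264 -0.0062  0.0415]
[0.027  0.0042 0.0415]
[-0.0231 -0.0061  0.0415]
[-0.0234  0.0045  0.0415]
```

```bash
python3 -m crank '[{"dp":[0,0,0],"delta_rot":[0,0,-0.0022],"fingers":-1},{"dp":[-0.002,-0.021,0],"delta_rot":[0,0,0],"fingers":-1},{"dp":[-0.002,-0.021,0],"delta_rot":[0,0,0],"fingers":-1},{"dp":[0,0,0.031],"delta_rot":[0,0,0],"fingers":-1},{"dp":[0,0,0.031],"delta_rot":[0,0,0],"fingers":-1},{"dp":[0,0,0.031],"delta_rot":[0,0,0],"fingers":-1},{"dp":[0,0,0.031],"delta_rot":[0,0,0],"fingers":-1},{"dp":[0,0,0.031],"delta_rot":[0,0,0],"fingers":-1},{"dp":[0,0,0],"delta_rot":[0,0,0],"fingers":-1},{"dp":[0,0,0],"delta_rot":[0,0,0],"fingers":-1},{"dp":[0,0,0],"delta_rot":[0,0,0],"fingers":-1},{"dp":[0,0,0],"delta_rot":[0,0,0],"fingers":-1}]'
cat > st.py <<'E'
from h import *
s=manip.sense();Rt=R.from_quat(s['tool_rot']).as_matrix();n=np.array([.9788,-.2047,0]);t=np.array([.2047,.9788,0]);p=s['tcp_pos']
print('n %.4f t %.4f z %.4f yaw %.2f F n %.1f t %.1f z %.1f'%(n@p,t@p,p[2],np.degrees(np.arctan2(Rt[1,1],Rt[0,1])),n@s['force'],t@s['force'],s['force'][2]),'tilt',Rt[:2,2].round(4),s['ft_torque'].round(2))
E
python3 st.py
```

```text
t: 8.3
tcp_pos: [0.621, -0.2926, 0.2094]
tool_rot: [0.776, 0.63, 0.0, 0.001]
force: [-0.2, -0.2, -1.2]
finger_gap: 0.155
gripper_force: 60.3
n 0.6677 t -0.1593 z 0.2094 yaw -11.88 F n -0.2 t -0.2 z -1.2 tilt [ 0.0024 -0.0016] [ 0.03 -0.01 -0.01]
```

```bash
python3 -m crank '[{"dp":[0,-0.003,0.001],"delta_rot":[0,0,0],"fingers":-1},{"dp":[0,-0.003,0.001],"delta_rot":[0,0,0],"fingers":-1},{"dp":[0,-0.003,0.001],"delta_rot":[0,0,0],"fingers":-1},{"dp":[0,-0.003,0.001],"delta_rot":[0,0,0],"fingers":-1},{"dp":[0,-0.002,0],"delta_rot":[0,0,0],"fingers":-1},{"dp":[0,-0.002,0],"delta_rot":[0,0,0],"fingers":-1},{"dp":[0,-0.002,0],"delta_rot":[0,0,0],"fingers":-1},{"dp":[0,-0.002,0],"delta_rot":[0,0,0],"fingers":-1},{"dp":[0,0,0],"delta_rot":[0,0,0],"fingers":-1}]'; python3 st.py
```

```text
t: 9.05
tcp_pos: [0.6102, -0.2901, 0.2059]
tool_rot: [0.777, 0.63, -0.0, -0.0]
force: [1.0, 0.4, -1.5]
finger_gap: 0.153
gripper_force: 60.3
n 0.6567 t -0.1590 z 0.2059 yaw -11.90 F n 0.9 t 0.6 z -1.5 tilt [-0.0003  0.0002] [-0.03  0.05  0.01]
```

```bash
python3 -m crank '[{"dp":[0,-0.0015,0],"delta_rot":[0,0,0],"fingers":-1},{"dp":[0,-0.0015,0],"delta_rot":[0,0,0],"fingers":-1},{"dp":[0,0,0],"delta_rot":[0,0,0],"fingers":-1}]'; python3 st.py
```

```text
t: 9.3
tcp_pos: [0.6088, -0.2898, 0.2059]
tool_rot: [0.777, 0.63, -0.0, -0.0]
force: [-0.2, 0.2, -1.5]
finger_gap: 0.152
gripper_force: 60.3
n 0.6552 t -0.1590 z 0.2059 yaw -11.90 F n -0.2 t 0.1 z -1.5 tilt [-0.0002  0.0001] [-0.01  0.02 -0.03]
```

Free so far. I'll go on in 0.5 mm steps, checking the force after each pair.

```bash
python3 -m crank '[{"dp":[0,-0.001,0],"delta_rot":[0,0,0],"fingers":-1},{"dp":[0,-0.001,0],"delta_rot":[0,0,0],"fingers":-1},{"dp":[0,0,0],"delta_rot":[0,0,0],"fingers":-1}]'; python3 st.py
python3 -m crank '[{"dp":[0,-0.001,0],"delta_rot":[0,0,0],"fingers":-1},{"dp":[0,-0.001,0],"delta_rot":[0,0,0],"fingers":-1},{"dp":[0,0,0],"delta_rot":[0,0,0],"fingers":-1}]'|grep xx; python3 st.py
```

```text
t: 9.55
tcp_pos: [0.6079, -0.2896, 0.2059]
tool_rot: [0.777, 0.63, -0.0, -0.0]
force: [0.3, 0.6, -1.1]
finger_gap: 0.154
gripper_force: 60.3
n 0.6543 t -0.1590 z 0.2059 yaw -11.90 F n 0.2 t 0.6 z -1.1 tilt [-0.0001  0.0001] [0.02 0.02 0.02]
n 0.6533 t -0.1590 z 0.2059 yaw -11.90 F n -0.7 t -0.3 z -1.8 tilt [-0.0001  0.0001] [0.04 0.03 0.  ]
```

```bash
python3 -m crank '[{"dp":[0,-0.001,0],"delta_rot":[0,0,0],"fingers":-1},{"dp":[0,0,0],"delta_rot":[0,0,0],"fingers":-1},{"dp":[0,0,0],"delta_rot":[0,0,0],"fingers":-1}]'|grep xx; python3 st.py
```

```text
n 0.6529 t -0.1590 z 0.2059 yaw -11.90 F n 1.2 t 0.3 z -1.3 tilt [-0.  0.] [0.   0.   0.02]
```

```bash
python3 -m crank '[{"dp":[0,-0.001,0],"delta_rot":[0,0,0],"fingers":-1},{"dp":[0,0,0],"delta_rot":[0,0,0],"fingers":-1}]'|grep xx; python3 st.py
```

```text
n 0.6523 t -0.1590 z 0.2059 yaw -11.90 F n 0.2 t -0.7 z -1.9 tilt [-0.0001  0.    ] [-0.02  0.07 -0.02]
```

```bash
python3 -m crank '[{"dp":[0,-0.001,0],"delta_rot":[0,0,0],"fingers":-1},{"dp":[0,0,0],"delta_rot":[0,0,0],"fingers":-1}]'|grep xx; python3 st.py
```

```text
n 0.6518 t -0.1590 z 0.2059 yaw -11.90 F n 0.6 t 0.0 z -1.2 tilt [-0.0001  0.    ] [0.01 0.03 0.01]
```

```bash
python3 -m crank '[{"dp":[0,-0.001,0],"delta_rot":[0,0,0],"fingers":-1},{"dp":[0,0,0],"delta_rot":[0,0,0],"fingers":-1}]'|grep xx; python3 st.py
```

```text
n 0.6513 t -0.1590 z 0.2059 yaw -11.90 F n -0.1 t 0.9 z -1.1 tilt [-0.0001  0.0001] [ 0.04  0.01 -0.01]
```

```bash
python3 -m crank '[{"dp":[0,-0.001,0],"delta_rot":[0,0,0],"fingers":-1},{"dp":[0,0,0],"delta_rot":[0,0,0],"fingers":-1}]'|grep xx; python3 st.py
```

```text
n 0.6508 t -0.1590 z 0.2059 yaw -11.90 F n 0.0 t 0.1 z -2.2 tilt [-0.0002  0.0001] [0.02 0.01 0.03]
```

```bash
python3 -m crank '[{"dp":[0,-0.001,0],"delta_rot":[0,0,0],"fingers":-1},{"dp":[0,0,0],"delta_rot":[0,0,0],"fingers":-1}]'|grep xx; python3 st.py
```

```text
n 0.6503 t -0.1590 z 0.2059 yaw -11.90 F n -0.0 t -0.5 z -1.6 tilt [-0.0001  0.0001] [ 0.03 -0.05 -0.  ]
```

```bash
python3 -m crank '[{"dp":[0,-0.001,0],"delta_rot":[0,0,0],"fingers":-1},{"dp":[0,0,0],"delta_rot":[0,0,0],"fingers":-1}]'|grep xx; python3 st.py
```

```text
n 0.6499 t -0.1590 z 0.2059 yaw -11.90 F n -0.0 t 0.7 z -2.0 tilt [ 0.0001 -0.    ] [-0.01  0.    0.03]
```

```bash
python3 -m crank '[{"dp":[0,-0.001,0],"delta_rot":[0,0,0],"fingers":-1},{"dp":[0,0,0],"delta_rot":[0,0,0],"fingers":-1}]'|grep xx; python3 st.py
```

```text
n 0.6497 t -0.1590 z 0.2059 yaw -11.91 F n 1.1 t -0.5 z -1.7 tilt [ 0.001  -0.0003] [ 0.   -0.14 -0.03]
```

```bash
python3 -m crank '[{"dp":[0,-0.001,0],"delta_rot":[0,0,0],"fingers":-1},{"dp":[0,0,0],"delta_rot":[0,0,0],"fingers":-1}]'|grep xx; python3 st.py
```

```text
n 0.6496 t -0.1590 z 0.2060 yaw -11.91 F n 2.2 t -0.1 z -3.7 tilt [ 0.0021 -0.0006] [-0.04 -0.51 -0.05]
```

```bash
python3 -m crank '[{"dp":[0,-0.001,0],"delta_rot":[0,0,0],"fingers":-1},{"dp":[0,0,0],"delta_rot":[0,0,0],"fingers":-1}]'|grep xx; python3 st.py
```

```text
n 0.6494 t -0.1590 z 0.2060 yaw -11.91 F n 5.3 t 0.5 z -5.5 tilt [ 0.0029 -0.0009] [-0.14 -0.99 -0.07]
```

Contact at commanded n≈0.6497, with about 5 N peak. I'll back off 2.2 mm and check the alignment.

```bash
python3 -m crank '[{"dp":[0,-0,0],"delta_rot":[0,0,0],"fingers":-1},{"dp":[0,0.0022,0],"delta_rot":[0,0,0],"fingers":-1},{"dp":[0,0.0022,0],"delta_rot":[0,0,0],"fingers":-1},{"dp":[0,0,0],"delta_rot":[0,0,0],"fingers":-1},{"dp":[0,0,0],"delta_rot":[0,0,0],"fingers":-1}]'|grep xx; python3 st.py; python3 - <<'E'
from h import *
snap('wrist','w5');a=cv2.imread('pics/w5.png');cv2.imwrite('pics/w5v.png',cv2.resize(a[60:360,150:350],(533,800),interpolation=cv2.INTER_CUBIC)[:600])
E
```

```text
n 0.6500 t -0.1590 z 0.2059 yaw -11.89 F n 0.9 t -0.3 z -1.4 tilt [-0.0016  0.0004] [-0.02 -0.1  -0.  ]
```

View pics/w5v.png

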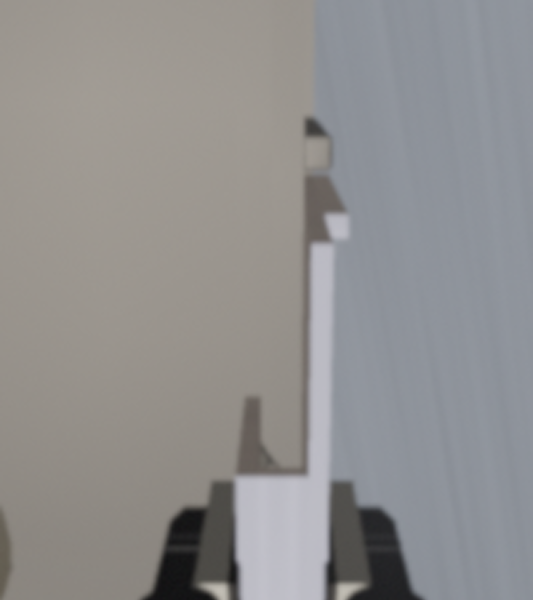

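The rib top's near edge is at crop (317,170), the plate's upper end corner at (311,242) and its lower end corner at (305,175). I'll work out the gap.

```bash
python3 - <<'E'
from h import *
t=np.array([.2047,.9788,0]);n=np.array([.9788,-.2047,0]);k=800/300
f=lambda x,y,z:atz('w5',150+x/k,60+y/k,z)
r=f(317,170,.106);print('rib near',t@r,'rib far',t@f(317,137,.106),'centre by rib',t@r-.063)
b=f(270,473,.1649);print('bridge end',t@b,'centre',t@b-.025)
print('plate low end',t@f(305,175,.077),'top end',[t@f(311,242,z) for z in(.165,.162,.155)])
print('n rim out',n@f(313,60,.12),'plate inner top',n@f(308,440,.162),'bridge inner',n@f(236,475,.1649))
E
```

```text
rib near -0.09393280660557331 rib far -0.08749113058656134 centre by rib -0.1569328066055733
bridge end -0.13215068031770258 centre -0.15715068031770257
plate low end -0.09802332520706954 top end [np.float64(-0.09751867659343859), np.float64(-0.0980799283745756), np.float64(-0.09938951586389536)]
n rim out 0.656324160059878 plate inner top 0.6547121358827989 bridge inner 0.6439527166525939
```

```bash
python3 -m crank '[{"dp":[0.001,0,0.004],"delta_rot":[0,0,0],"fingers":-1},{"dp":[0,0,0.004],"delta_rot":[0,0,0],"fingers":-1},{"dp":[0,0,0.004],"delta_rot":[0,0,0],"fingers":-1},{"dp":[0,0,0.004],"delta_rot":[0,0,0],"fingers":-1},{"dp":[0,0,0],"delta_rot":[0,0,0],"fingers":-1}]'|grep xx; python3 st.py
python3 -m crank '[{"dp":[0,0,0.004],"delta_rot":[0,0,0],"fingers":-1},{"dp":[0,0,0.004],"delta_rot":[0,0,0],"fingers":-1},{"dp":[0,0,0],"delta_rot":[0,0,0],"fingers":-1}]'|grep xx; python3 st.py
```

```text
n 0.6501 t -0.1584 z 0.1972 yaw -11.90 F n -0.0 t 0.5 z -1.1 tilt [-0.0014  0.0008] [0.01 0.04 0.  ]
n 0.6503 t -0.1584 z 0.1934 yaw -11.90 F n -0.0 t 0.4 z -1.3 tilt [-0.0008  0.0006] [ 0.01 -0.02 -0.03]
```

```bash
python3 -m crank '[{"dp":[0,0,0.003],"delta_rot":[0,0,0],"fingers":-1},{"dp":[0,0,0.003],"delta_rot":[0,0,0],"fingers":-1},{"dp":[0,0,0],"delta_rot":[0,0,0],"fingers":-1}]'|grep xx; python3 st.py
```

```text
n 0.6504 t -0.1584 z 0.1906 yaw -11.90 F n 0.3 t 0.0 z -2.2 tilt [-0.0005  0.0003] [ 0.01 -0.1   0.02]
```

```bash
python3 -m crank '[{"dp":[0,0,0.003],"delta_rot":[0,0,0],"fingers":-1},{"dp":[0,0,0.003],"delta_rot":[0,0,0],"fingers":-1},{"dp":[0,0,0.003],"delta_rot":[0,0,0],"fingers":-1},{"dp":[0,0,0],"delta_rot":[0,0,0],"fingers":-1}]'|grep xx; python3 st.py
```

```text
n 0.6504 t -0.1584 z 0.1860 yaw -11.90 F n -0.3 t 0.1 z -2.1 tilt [-0.0006  0.0004] [-0.02 -0.   -0.05]
```

```bash
python3 -m crank '[{"dp":[0,0,0.003],"delta_rot":[0,0,0],"fingers":-1},{"dp":[0,0,0.003],"delta_rot":[0,0,0],"fingers":-1},{"dp":[0,0,0.003],"delta_rot":[0,0,0],"fingers":-1},{"dp":[0,0,0],"delta_rot":[0,0,0],"fingers":-1}]'|grep xx; python3 st.py
```

```text
n 0.6500 t -0.1585 z 0.1820 yaw -11.90 F n -2.8 t -0.4 z 0.7 tilt [-0.0014  0.0005] [ 0.03  0.41 -0.01]
```

```bash
python3 -m crank '[{"dp":[0,-0.0005,0.002],"delta_rot":[0,0,0],"fingers":-1},{"dp":[0,-0.0005,0.002],"delta_rot":[0,0,0],"fingers":-1},{"dp":[0,0,0.002],"delta_rot":[0,0,0],"fingers":-1},{"dp":[0,0,0],"delta_rot":[0,0,0],"fingers":-1}]'|grep xx; python3 st.py
```

```text
n 0.6499 t -0.1585 z 0.1791 yaw -11.90 F n -3.7 t -0.1 z 4.1 tilt [-0.0004 -0.    ] [ 0.11  0.58 -0.02]
```

```bash
python3 -m crank '[{"dp":[0,0,0.002],"delta_rot":[0,0,0],"fingers":-1},{"dp":[0,0,0.002],"delta_rot":[0,0,0],"fingers":-1},{"dp":[0,0,0.002],"delta_rot":[0,0,0],"fingers":-1},{"dp":[0,0,0],"delta_rot":[0,0,0],"fingers":-1}]'|grep xx; python3 st.py
```

```text
n 0.6499 t -0.1585 z 0.1754 yaw -11.90 F n -3.6 t -0.4 z 1.2 tilt [-0.0005  0.0003] [ 0.09  0.51 -0.05]
```

```bash
python3 -m crank '[{"dp":[0,0,0.002],"delta_rot":[0,0,0],"fingers":-1},{"dp":[0,0,0.002],"delta_rot":[0,0,0],"fingers":-1},{"dp":[0,0,0.002],"delta_rot":[0,0,0],"fingers":-1},{"dp":[0,0,0],"delta_rot":[0,0,0],"fingers":-1}]'|grep xx; python3 st.py
```

```text
n 0.6499 t -0.1584 z 0.1724 yaw -11.90 F n -3.4 t -0.1 z 0.1 tilt [-0.0006  0.0004] [0.06 0.51 0.02]
```

```bash
python3 -m crank '[{"dp":[0,0,0.003],"delta_rot":[0,0,0],"fingers":-1},{"dp":[0,0,0.003],"delta_rot":[0,0,0],"fingers":-1},{"dp":[0,0,0.003],"delta_rot":[0,0,0],"fingers":-1},{"dp":[0,0,0],"delta_rot":[0,0,0],"fingers":-1}]'|grep xx; python3 st.py
```

```text
n 0.6499 t -0.1584 z 0.1679 yaw -11.90 F n -4.1 t -0.5 z 0.5 tilt [-0.0005  0.0004] [ 0.09  0.58 -0.01]
```

```bash
python3 -m crank '[{"dp":[0,0,0.002],"delta_rot":[0,0,0],"fingers":-1},{"dp":[0,0,0.001],"delta_rot":[0,0,0],"fingers":-1},{"dp":[0,0,0],"delta_rot":[0,0,0],"fingers":-1}]'|grep xx; python3 st.py
```

```text
n 0.6499 t -0.1584 z 0.1667 yaw -11.90 F n -4.5 t -0.7 z 0.5 tilt [-0.0005  0.0003] [ 0.16  0.66 -0.1 ]
```

```bash
python3 -m crank '[{"dp":[0,0,0.001],"delta_rot":[0,0,0],"fingers":-1},{"dp":[0,0,0],"delta_rot":[0,0,0],"fingers":-1}]'|grep xx; python3 st.py
```

```text
n 0.6499 t -0.1584 z 0.1663 yaw -11.90 F n -4.6 t -0.2 z 2.2 tilt [-0.0005  0.0003] [ 0.17  0.71 -0.02]
```

```bash
python3 -m crank '[{"dp":[0,0,0.001],"delta_rot":[0,0,0],"fingers":-1},{"dp":[0,0,0],"delta_rot":[0,0,0],"fingers":-1}]'|grep xx; python3 st.py
```

```text
n 0.6499 t -0.1584 z 0.1658 yaw -11.90 F n -5.1 t 0.8 z 1.1 tilt [-0.0004  0.0002] [ 0.17  0.7  -0.02]
```

```bash
python3 -m crank '[{"dp":[0,0,0.001],"delta_rot":[0,0,0],"fingers":-1},{"dp":[0,0,0],"delta_rot":[0,0,0],"fingers":-1}]'|grep xx; python3 st.py
```

```text
n 0.6499 t -0.1585 z 0.1653 yaw -11.90 F n -4.7 t -0.2 z 1.3 tilt [-0.0005  0.0002] [ 0.21  0.77 -0.05]
```

```bash
python3 -m crank '[{"dp":[0,0,0.001],"delta_rot":[0,0,0],"fingers":-1},{"dp":[0,0,0],"delta_rot":[0,0,0],"fingers":-1}]'|grep xx; python3 st.py
```

```text
n 0.6499 t -0.1585 z 0.1648 yaw -11.90 F n -5.9 t -0.2 z 1.7 tilt [-0.0004  0.0002] [ 0.13  0.74 -0.04]
```

```bash
python3 -m crank '[{"dp":[0,0,0.001],"delta_rot":[0,0,0],"fingers":-1},{"dp":[0,0,0],"delta_rot":[0,0,0],"fingers":-1}]'|grep xx; python3 st.py
```

```text
n 0.6500 t -0.1585 z 0.1645 yaw -11.90 F n -5.9 t -0.3 z 2.3 tilt [-0.0002  0.    ] [0.19 0.78 0.02]
```

```bash
python3 -m crank '[{"dp":[0,0,0.001],"delta_rot":[0,0,0],"fingers":-1},{"dp":[0,0,0],"delta_rot":[0,0,0],"fingers":-1}]'|grep xx; python3 st.py
```

```text
n 0.6500 t -0.1585 z 0.1644 yaw -11.89 F n -5.6 t -0.2 z 4.6 tilt [-0.0002  0.    ] [ 0.23  0.86 -0.03]
```

```bash
python3 -m crank '[{"dp":[0,0,0.0006],"delta_rot":[0,0,0],"fingers":-1},{"dp":[0,0,0],"delta_rot":[0,0,0],"fingers":-1}]'|grep xx; python3 st.py
```

```text
n 0.6500 t -0.1585 z 0.1645 yaw -11.89 F n -6.6 t 0.8 z 5.7 tilt [-0.0001 -0.0001] [ 0.29  0.92 -0.04]
```

z has stopped at 0.1645, the original seated height, and force is rising. I'll press a little more to confirm.

```bash
python3 -m crank '[{"dp":[0,0,0.001],"delta_rot":[0,0,0],"fingers":-1},{"dp":[0,0,0.001],"delta_rot":[0,0,0],"fingers":-1},{"dp":[0,0,0],"delta_rot":[0,0,0],"fingers":-1}]'|grep xx; python3 st.py
```

```text
n 0.6500 t -0.1585 z 0.1644 yaw -11.89 F n -7.4 t 1.4 z 10.4 tilt [ 0.0001 -0.0003] [ 0.43  1.16 -0.  ]
```

```bash
python3 -m crank '[{"dp":[0,0,0.001],"delta_rot":[0,0,0],"fingers":-1},{"dp":[0,0,0],"delta_rot":[0,0,0],"fingers":-1}]'|grep xx; python3 st.py
```

```text
n 0.6500 t -0.1585 z 0.1644 yaw -11.89 F n -8.7 t 1.8 z 11.4 tilt [ 0.0002 -0.0004] [ 0.47  1.3  -0.03]
```

```bash
python3 -m crank '[{"dp":[0,-0.001,-0.002],"delta_rot":[0,0,0],"fingers":-1},{"dp":[0,-0.001,-0.002],"delta_rot":[0,0,0],"fingers":-1},{"dp":[0,0,0],"delta_rot":[0,0,0],"fingers":-1},{"dp":[0,0,0],"delta_rot":[0,0,0],"fingers":-1}]' 20; python3 st.py
```

```text
t: 17.1
tcp_pos: [0.6036, -0.2881, 0.1645]
tool_rot: [0.777, 0.63, 0.0, 0.001]
force: [-2.1, 1.2, 2.7]
finger_gap: 0.156
gripper_force: 61.2
n 0.6498 t -0.1585 z 0.1645 yaw -11.91 F n -2.3 t 0.7 z 2.7 tilt [ 0.0017 -0.0005] [ 0.24  0.47 -0.03]
```

```bash
python3 -m crank '[{"dp":[0,0,0],"delta_rot":[0,0,0],"fingers":-0.6},{"dp":[0,0,0],"delta_rot":[0,0,0],"fingers":-0.5},{"dp":[0,0,0],"delta_rot":[0,0,0],"fingers":-0.4},{"dp":[0,0,0],"delta_rot":[0,0,0],"fingers":-0.3},{"dp":[0,0,0],"delta_rot":[0,0,0],"fingers":-0.3},{"dp":[0,0,0],"delta_rot":[0,0,0],"fingers":-0.3},{"dp":[0,0,-0.01],"delta_rot":[0,0,0],"fingers":-0.3},{"dp":[0,0,-0.02],"delta_rot":[0,0,0],"fingers":-0.3},{"dp":[0,0,-0.04],"delta_rot":[0,0,0],"fingers":-0.3},{"dp":[0,0,-0.06],"delta_rot":[0,0,0],"fingers":-0.3},{"dp":[0,0,-0.06],"delta_rot":[0,0,0],"fingers":-0.3},{"dp":[0,0,-0.02],"delta_rot":[0,0,0],"fingers":-0.3}]'
python3 -m crank '[{"dp":[0,0,0],"delta_rot":[0,0,0],"fingers":-0.3},{"dp":[0,0,0],"delta_rot":[0,0,0],"fingers":-0.3},{"dp":[0,0,0],"delta_rot":[0,0,0],"fingers":-0.3},{"dp":[0,0,0],"delta_rot":[0,0,0],"fingers":-0.3}]'
python3 - <<'E'
from h import *
snap('scene','s6');snap('wrist','w6');a=cv2.imread('pics/s6.png');b=cv2.imread('pics/w6.png')
cv2.imwrite('pics/f6.png',np.hstack([cv2.resize(a[230:340,30:190],(440,302)),cv2.resize(b[60:384,120:420],(280,302))]))
E
```

```text
t: 18.1
tcp_pos: [0.6048, -0.2892, 0.2752]
tool_rot: [0.777, 0.63, 0.001, 0.005]
force: [-0.2, -1.3, 1.3]
finger_gap: 0.348
gripper_force: 0.0
t: 18.43
tcp_pos: [0.602, -0.2874, 0.267]
tool_rot: [0.777, 0.63, -0.001, -0.002]
force: [-0.1, 0.0, -0.7]
finger_gap: 0.349
gripper_force: 0.0
```

View pics/f6.png

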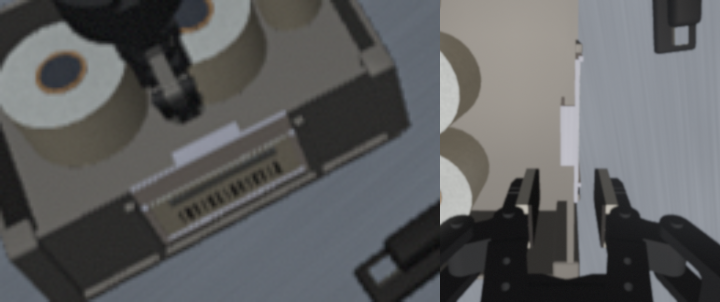

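The holder hangs on the full crate's label wall, card outward and plate between the rib tops at (130,207) and (298,120). The gripper is clear of it.

```bash
python3 -c "
from station import manip
print(manip.sign_off())"
```

```text
the job is handed in; nothing more can be done
None
```

The card holder now hangs on the full crate's label wall, card outward, plate between the ribs and hook fully down on the rim; I handed the job in at about 18.5 s with the gripper clear.

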